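Hang the tall beaker on the drying rack

ROBOT

A 6-joint arm with a two-finger parallel gripper is mounted at the origin on the work surface. World frame = base frame: x ahead of the robot, y to its left, z up, the work surface at z = 0. Lengths are in mm, angles in rad, forces in N, time in s.
With the tool pointing down it reaches from about 350 to 875 mm from the base axis. Payload 4.2 kg.
Tool frame: the origin (TCP) lies at the very end of the fingers, on their centre line; the grasp point (between the pads) lies 19 mm behind it (pinch_z is the distance from the TCP to the grasp point, in mm); z points along the fingers, y is the line along which they close (so a half turn about z gives the same grasp; the last joint's range is limited). The gripper opens to 85 mm and grips with 20 to 120 N. Pads are 22 mm wide; open, the fingers measure 114 mm over their backs; the gripper's body (76 mm by 85 mm) begins 54 mm behind the grasp point. The pads swing forward as they close: fully open they stand 13 mm farther back than shut.
Start: joints at [1.394, 0.385, 0.008, 0, -1.194, -0.259], TCP at [263.801, 566.576, 231.312] pointing down, gripper open.
Joint ranges: [-3.14, 3.14], [-1.21, 2.06], [-1.07, 1.41], [-3.16, 2.05], [-2.99, -0.16], [-3.1, 3.1]. Speed limits (rad/s): [2.79, 2.79, 3.14, 3.14, 3.14, 3.14].

INTERFACE

Orientations are given as a unit quaternion [x, y, z, w].
In Python, from bench import * gives the robot as it stands.
- The arm moves only by the tool arm_command, never from a script. Its argument "steps" is one flat list of numbers, 4 for each row, row after row: the shift along the tool's x, y, z in m, then the turn about the tool's z in rad. In form: [tx, ty, tz, roll, tx, ty, tz, roll, ...]. A call has 1 to 20 rows; each row shifts and turns the commanded pose from where the row before left it, along the tool's axes as they then stand; what a row does not reach is not made up. A row lasts 1/8 s, in which the tool goes at most 62.5 mm and 10.7 degrees, less where a joint would pass 70% of its speed; a pose out of reach is approached as far as the arm can. A call with a gripper value outside its range is refused whole. "grip" is the finger opening in m, from 0 to 0.0854, set as the call begins (left out, the last holds). The fingers move at their own pace and stop on an object; the grip force is fixed at half the most. Time passes only in rows, so rows that do not move let the fingers close. It gives the time, the measured TCP pose, the force, the opening and the grip force at its end, in the units of the state.
- read_state(): the state, without advancing time (a new reading comes with each control period).
- get_image(name): name is "side" or "top" or "wrist"; returns the picture (400x640x3 uint8, red, green, blue); there is no depth.
- get_calibration(name): a dict with "camera_matrix" (3x3 intrinsics, pixels), "cam_to_world" (4x4, takes a point from camera to world coordinates). Camera axes: x right, y down, z forward; pixel columns grow to the right and rows downward; lengths in mm; the calibration is good to about 2 mm. The wrist camera is an equidistant fisheye: a pixel r from the principal point sees the ray r / f radians off the axis. A picture is of the moment at which its call begins: read the wrist's pose just before it. get_calibration takes no time and is no camera call; for the wrist camera it gives the pose at the moment of the call.
- job_done(): hands the job in; it is judged then, once.
The state is a dict: "clock": time; "joints": joint angles; "joint_vel": joint speeds; "joint_efforts": joint torques, N m; "position": TCP position; "ee_rot": TCP orientation; "contact_force": force on the tool from outside, world axes, zero at the start; "wrist_torque": the same for the moment, N m; "gripper_width": finger opening in mm; "grasp_force": force on a finger pad.
Only numpy, scipy, OpenCV 4.12 (cv2) and the standard library are available. Lean on these libraries where they do the work, as an engineer would, in place of code of your own. Each camera call takes 0.05 s, during which the arm holds its last target. There are 200 camera calls.

TASK

Hang the tall beaker from the draining mat on the free slanted peg of the drying rack: slide it mouth first down along the peg, in line with it, until the closed end rests on the peg's tip, and leave it hanging there. Leave the squat and the small beaker standing where they are.

Things in the scene. Friction and masses are not known exactly. Their poses are not given: they have to be found in the camera images.
- tall_beaker: The tallest of three white plastic beakers standing upside down on the grey mat: a plain round cup, 52 mm outside diameter, 100 mm tall, walls 3 mm, closed end 4 mm (hollow 46 mm wide, 96 mm deep), 30 to 65 g. Origin: centre of the mouth's rim plane, its underside as it stands; z: along its axis from the mouth to the closed end, up at the start.
- squat_beaker: The wide, low beaker upside down on the same mat, 64 mm outside diameter, 60 mm tall; origin and z as for the tall one. It stays where it is.
- small_beaker: The smallest beaker upside down on the same mat, 42 mm outside diameter, 50 mm tall; origin and z as for the tall one. It stays where it is.
- peg_tip (a point): End of the one bare peg of the drying rack; its two neighbours in the row, 130 mm apart, carry a flask and a beaker reaching 25 mm higher. Fixed steel peg, 12 mm thick, round-ended, 130 mm long (collar 22 mm thick on the lowest 18 mm), rising from a far rail up towards the robot, 35 degrees off vertical. z: outwards and up along the peg, which lies on its negative side; y: level, along the row.
There are look-alikes about, which are no part of the job. What is shaped like the tall_beaker but green or yellow is not meant.

How it is judged:
By the outcome, as a careful person would: the job done as asked, in the order asked, and still so for the second after the job is handed in, with the robot touching nothing.
It also fails if it takes over 45 s, if anything falls off the work surface, if the arm or the gripper's body presses on something with over 40 N, if the wrist force passes 120 N, or if a joint passes its speed limit or range.

## Working session

There is one attempt and no reset: what is moved stays moved. The work goes in short steps, Python scripts to look and compute and a tool call to move; the robot and the scene stay as the last step left them, time stands still between calls to the robot, and variables do not carry over. Pictures are saved under pics/ and viewed, at most 10 in all, crops included, and the job is handed in when it is done.

Besides the shell and the picture viewer there is one more tool, called as a command line: name --argument value ..., lists and objects as JSON in quotes. arm_command: Moves the arm, as the interface text tells. Its arguments: {"type":"object","properties":{"steps":{"type":"array","items":{"type":"number"}},"grip":{"type":"number"}},"required":["steps"]}

```bash
mkdir -p pics; ls
python3 - <<'E'
from bench import *
import cv2,numpy as np
a=get_image("top");b=get_image("side");
for n,i in(("top",a),("side",b)): cv2.imwrite(f"pics/{n}0.png",i[:,:,::-1])
for n in("top","side","wrist"):
  c=get_calibration(n);print(n,np.round(c["camera_matrix"],1).tolist(),np.round(c["cam_to_world"],3).tolist())
s=read_state();print(s)
E
```

```text
pics
top [[404.7, 0.0, 314.9], [0.0, 404.7, 199.8], [0.0, 0.0, 1.0]] [[0.016, -0.982, 0.186, 243.956], [-1.0, -0.014, 0.013, -41.267], [-0.01, -0.186, -0.982, 1253.524], [0.0, 0.0, 0.0, 1.0]]
side [[426.9, 0.0, 320.9], [0.0, 426.9, 195.1], [0.0, 0.0, 1.0]] [[-0.907, -0.311, 0.284, 202.058], [-0.421, 0.654, -0.629, 532.099], [0.01, -0.69, -0.724, 808.259], [0.0, 0.0, 0.0, 1.0]]
wrist [[309.7, 0.0, 319.7], [0.0, 309.7, 203.8], [0.0, 0.0, 1.0]] [[-0.422, -0.864, -0.275, 335.041], [-0.907, 0.403, 0.126, 534.58], [0.002, 0.302, -0.953, 371.241], [0.0, 0.0, 0.0, 1.0]]
{'clock': 0.1, 'joints': array([ 1.39359338e+00,  3.85493504e-01,  6.79068633e-03, -4.26852156e-04,
       -1.19401750e+00, -2.58615345e-01]), 'joint_vel': array([ 0.00020092, -0.00226787,  0.00090091,  0.00079867, -0.00174733,
       -0.00061993]), 'joint_efforts': array([-3.24856319e-04, -3.93317020e+01,  1.88930994e+01,  4.19799596e+00,
       -2.57072250e-03,  2.66755407e-06]), 'position': array([263.60451311, 566.124846  , 230.33486653]), 'ee_rot': array([ 9.76334110e-01, -2.16265439e-01, -1.59066944e-04,  9.69270315e-04]), 'contact_force': array([ 0.77905536, -0.60860932,  0.01804803]), 'wrist_torque': array([-0.00338517, -0.00315936,  0.05928743]), 'grasp_force': 0.0, 'gripper_width': 85.2099862135375}
```

View pics/top0.png

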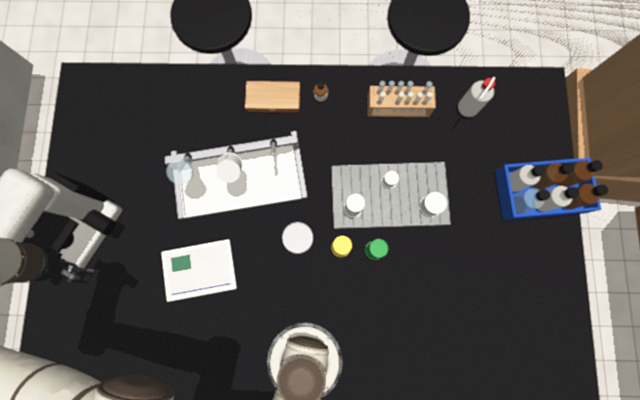

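View pics/side0.png

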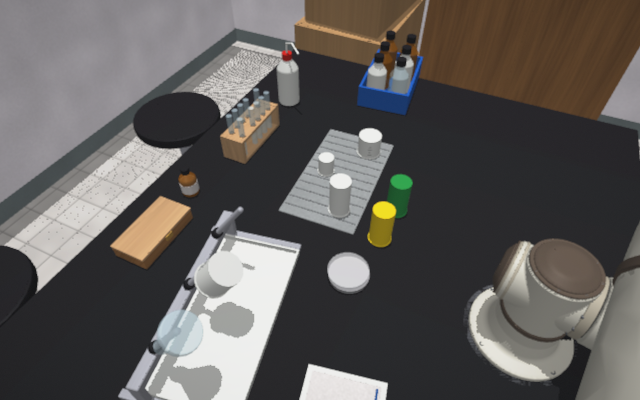

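Candidates for the tall beaker:
- White on the mat, top view: (355,204), (391,179) and (435,203).
- Yellow at (342,246) and green at (377,249), both excluded by colour.
- White beaker already hung on the rack at (229,167).

In the side view the tallest white one on the mat is at (340,195), nearest the rack, so I choose top (355,204). The bare peg is at top (275,157), side (230,222). Next I check both in a close crop.

Run:
```python
import cv2,numpy as np
a=cv2.imread("pics/top0.png");b=cv2.imread("pics/side0.png")
f=lambda i,x,y,w,h,k:cv2.resize(i[y:y+h,x:x+w],None,fx=k,fy=k,interpolation=cv2.INTER_CUBIC)
p=[f(a,250,125,80,60,5),f(b,190,190,80,60,5),f(a,325,170,80,60,5),f(b,300,165,80,60,5)]
cv2.imwrite("pics/c1.png",np.vstack([np.hstack(p[:2]),np.hstack(p[2:])]))
```

```text
(no output)
```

View pics/c1.png

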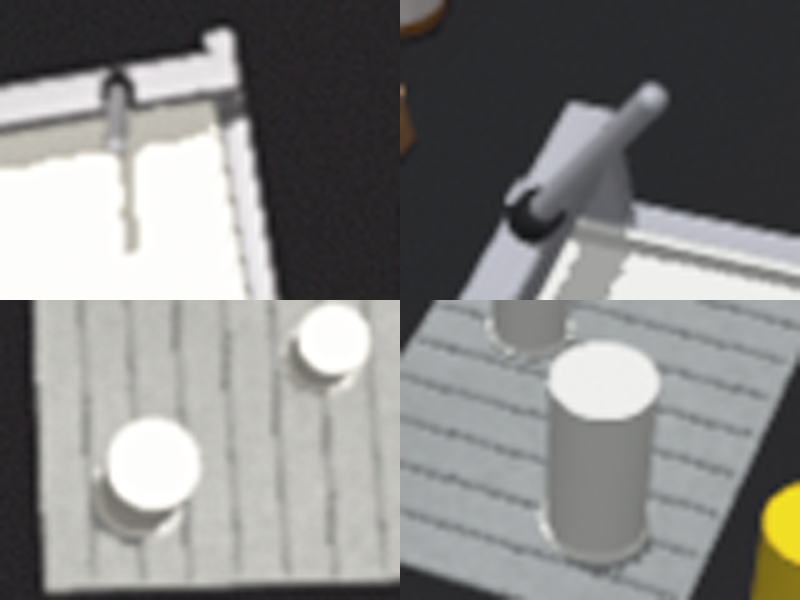

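The crops confirm the tall beaker: its closed end is at top (355.8,202.8) and side (341,181). The bare peg's tip is at about top (273.2,154), side (240.3,209), and its collar at top (273.6,142), side (217,233). The streak below it in the top view is its shadow. Now I triangulate.

```bash
cat > h.py <<'E'
from bench import *
import cv2,numpy as np
def ray(n,u,v,c=None):
    c=c or get_calibration(n);K=np.array(c["camera_matrix"]);M=np.array(c["cam_to_world"])
    x,y=(u-K[0,2])/K[0,0],(v-K[1,2])/K[1,1]
    if n=="wrist":
        r=np.hypot(x,y)+1e-9;d=np.array([np.sin(r)*x/r,np.sin(r)*y/r,np.cos(r)])
    else:d=np.array([x,y,1])/np.sqrt(x*x+y*y+1)
    return M[:3,3],M[:3,:3]@d
def tri(*rs):
    A=np.zeros((3,3));b=np.zeros(3)
    for o,d in rs:P=np.eye(3)-np.outer(d,d);A+=P;b+=P@o
    X=np.linalg.solve(A,b);return X,[np.linalg.norm((np.eye(3)-np.outer(d,d))@(X-o)) for o,d in rs]
def plane(r,z):o,d=r;return o+d*(z-o[2])/d[2]
def proj(n,X,c=None):
    c=c or get_calibration(n);K=np.array(c["camera_matrix"]);M=np.array(c["cam_to_world"])
    p=M[:3,:3].T@(np.array(X)-M[:3,3])
    if n=="wrist":
        t=np.arctan2(np.hypot(p[0],p[1]),p[2]);q=p[:2]/np.hypot(p[0],p[1])*t
    else:q=p[:2]/p[2]
    return q*K[0,0]+K[:2,2]
E
python3 - <<'E'
from h import *
np.set_printoptions(precision=1,suppress=True)
print("tip",tri(ray("top",273.2,154),ray("side",240.3,209)))
print("collar",tri(ray("top",273.6,142),ray("side",217,233)))
a=cv2.imread("pics/top0.png")
m=(a.min(2)>235).astype(np.uint8);m[:, :330]=0;m[:,375:]=0;m[:185]=0;m[225:]=0
n,l,st,ce=cv2.connectedComponentsWithStats(m);i=1+st[1:,4].argmax();print(st[i],ce[i])
b=cv2.imread("pics/side0.png");m=(b.min(2)>225).astype(np.uint8);m[:,:320]=0;m[:,360:]=0;m[:165]=0;m[200:]=0
n,l,st,ce2=cv2.connectedComponentsWithStats(m);j=1+st[1:,4].argmax();print(st[j],ce2[j])
print("beaker top",tri(ray("top",*ce[i]),ray("side",*ce2[j])))
# rack rail direction (top view): ends of front bar
for p in((168,158),(298,137)):print(plane(ray("top",*p),60))
E
```

```text
tip (array([574.1,  90. , 182. ]), [np.float64(0.2314560541645056), np.float64(0.23145605416444986)])
collar (array([640.9, 101.7,  84.6]), [np.float64(0.697601003224404), np.float64(0.6976010032241716)])
[347 194  18  17 246] [355.3 202.2]
[330 174  21  14 233] [340.3 180.6]
beaker top (array([ 456.6, -142.7,  103.6]), [np.float64(0.14992110422915536), np.float64(0.1499211042292373)])
[594.3 428.1  60. ]
[667.1  30.   60. ]
```

arm_command --steps '[0, 0, 0, -0.154, 0, 0, 0, -0.154, 0, 0, 0, -0.154, 0, 0, 0, -0.154, 0.004, 0.045, 0, 0, 0.004, 0.045, 0, 0, 0.004, 0.045, 0, 0, 0.004, 0.045, 0, 0, 0.004, 0.045, 0, 0, 0.004, 0.045, 0, 0, 0.004, 0.045, 0, 0, 0.004, 0.045, 0, 0, 0.004, 0.045, 0, 0, 0.004, 0.045, 0, 0, 0.004, 0.045, 0, 0, 0.004, 0.045, 0, 0, 0.004, 0.045, 0, 0, 0.004, 0.045, 0, 0, 0.004, 0.045, 0, 0, 0.004, 0.045, 0, 0]' --grip 0.085

```text
clock: 2.6
position: [455.8, -131.8, 231.1]
ee_rot: [0.996, 0.09, -0.0, -0.0]
contact_force: [0.7, 0.2, -0.0]
gripper_width: 84.9
grasp_force: 0.0
```

Run:
```python
from h import *
np.set_printoptions(precision=1,suppress=True)
c=get_calibration("wrist");i=get_image("wrist");cv2.imwrite("pics/w1.png",i[:,:,::-1])
print(read_state()["position"],proj("wrist",[456.6,-142.7,103.6],c),proj("wrist",[574,90,182],c))
```

```text
[ 456.9 -135.1  230.8] [332.4 198.2] [66.9 34.8]
```

View pics/w1.png

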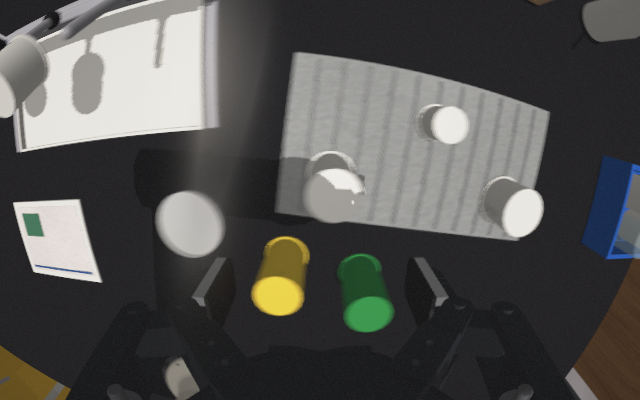

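The wrist view shows the tall beaker's closed end at about (334,196), within 2 mm of the projection at (332,198). Yellow (280,290) and green (362,300) are well nearer the robot. The peg tip is seen near its prediction at (66,34). Descending.

arm_command --steps '[-0.001, 0.008, 0.01, 0, 0, 0, 0.03, 0, 0, 0, 0.03, 0, 0, 0, 0.03, 0, 0, 0, 0.03, 0, 0, 0, 0.03, 0, 0, 0, 0.02, 0, 0, 0, 0, 0, 0, 0, 0, 0]'

```text
clock: 3.78
position: [456.6, -137.9, 51.8]
ee_rot: [0.996, 0.091, 0.0, 0.0]
contact_force: [0.3, -0.4, 0.5]
gripper_width: 84.9
grasp_force: 0.0
```

arm_command --steps '[0, 0, 0, 0, 0, 0, 0, 0, 0, 0, 0, 0, 0, 0, 0, 0, 0, 0, 0, 0, 0, 0, 0, 0, 0, 0, 0, 0, 0, 0, 0, 0]' --grip 0.04

```text
clock: 4.78
position: [456.9, -138.4, 52.4]
ee_rot: [0.996, 0.09, 0.001, 0.0]
contact_force: [-1.2, 0.7, 6.0]
gripper_width: 50.7
grasp_force: 60.7
```

arm_command --steps '[0, 0, -0.015, 0, 0, 0, -0.03, 0, 0, 0, -0.03, 0, 0, 0, -0.03, 0, 0, 0, -0.03, 0, 0, 0, -0.03, 0, 0, 0, -0.032, 0, 0.02, -0.025, 0, 0, 0.02, -0.025, 0, 0, 0.02, -0.025, 0, 0, 0.02, -0.025, 0, 0, 0.02, -0.025, 0, 0, 0.02, -0.025, 0, 0, 0.02, -0.025, 0, 0, 0.02, -0.025, 0, 0, 0.006, -0.004, 0, 0, 0, 0, 0, 0, 0, 0, 0, 0]'

```text
clock: 7.02
position: [582.5, 91.2, 248.4]
ee_rot: [0.996, 0.09, -0.0, 0.0]
contact_force: [-0.0, -0.6, 0.1]
gripper_width: 50.7
grasp_force: 61.5
```

Run:
```python
from h import *
np.set_printoptions(precision=1,suppress=True)
s=read_state();print(s["position"],s["gripper_width"],s["contact_force"])
P=s["position"]
ims={n:(get_calibration(n),get_image(n)[:,:,::-1]) for n in("side","wrist","top")}
for n,(c,i) in ims.items():print(n,proj(n,[574.1,90,182],c),"mouth c",proj(n,P+[0,0,-49],c),"closed c",proj(n,P+[0,0,51],c));cv2.imwrite(f"pics/b_{n}.png",i)
f=lambda n,x,y,w,h,k:cv2.resize(ims[n][1][y:y+h,x:x+w],None,fx=k,fy=k,interpolation=cv2.INTER_CUBIC)
cv2.imwrite("pics/b.png",np.hstack([f("side",180,110,130,150,3),f("wrist",200,50,200,225,2)]))
```

```text
[582.5  91.2 248.4] 50.741993603167636 [-0.  -0.6  0.1]
side [240.4 209. ] mouth c [235.2 202.1] closed c [227.6 163.7]
wrist [320.1 232. ] mouth c [320.6 230.4] closed c [321.2 331.3]
top [273.2 153.9] mouth c [272.1 149. ] closed c [267.5 136.5]
```

View pics/b.png

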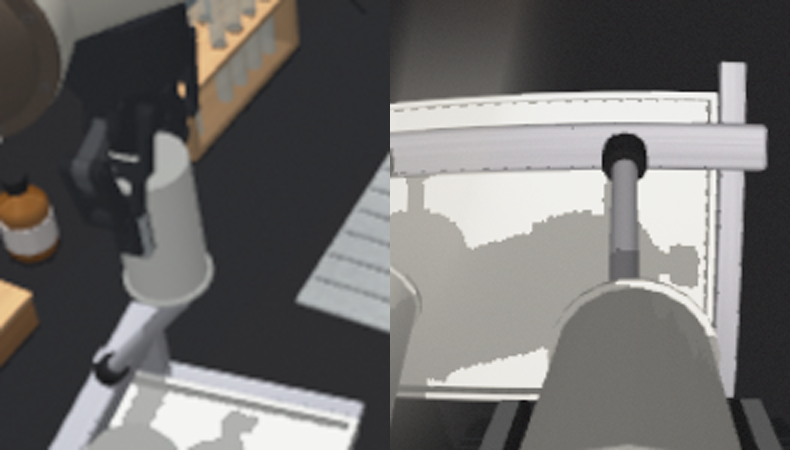

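The side view shows the mouth's rim centred at about (236.5,202), right over the peg. The wrist view shows the peg at column 317 and the beaker at about 321–323, so I shift 4 mm towards +y and then lower it over the tip.

arm_command --steps '[0.0015, -0.004, 0, 0, 0, 0, 0.008, 0, 0, 0, 0.01, 0, 0, 0, 0.01, 0, 0, 0, 0.01, 0, 0, 0, 0.01, 0, 0, 0, 0.003, 0, 0, 0, 0, 0]'

```text
clock: 8.18
position: [583.8, 96.3, 197.2]
ee_rot: [0.996, 0.09, -0.0, 0.0]
contact_force: [0.4, 0.4, 0.3]
gripper_width: 50.6
grasp_force: 61.5
```

arm_command --steps '[-0.002, 0, 0, 0, -0.003, 0, 0.001, 0, -0.003, 0, 0.0013, 0, -0.003, 0, 0.0014, 0, -0.003, 0, 0.0014, 0, 0, 0, 0, 0]'

```text
clock: 8.93
position: [575.4, 95.2, 195.7]
ee_rot: [0.996, 0.091, 0.008, -0.001]
contact_force: [8.7, 0.4, 1.6]
gripper_width: 50.6
grasp_force: 59.9
```

arm_command --steps '[-0.003, 0, 0.002, 0, -0.003, 0, 0.002, 0, -0.0025, 0, 0.0017, 0, -0.002, 0, 0.0013, 0, 0, 0, 0, 0, 0, 0, 0, 0]'

```text
clock: 9.68
position: [565.8, 93.7, 190.6]
ee_rot: [0.996, 0.091, 0.009, -0.001]
contact_force: [5.1, 1.4, 9.0]
gripper_width: 49.8
grasp_force: 55.5
```

Run:
```python
from h import *
np.set_printoptions(precision=1,suppress=True)
ims={n:get_image(n)[:,:,::-1] for n in("side","wrist")}
f=lambda n,x,y,w,h,k:cv2.resize(ims[n][y:y+h,x:x+w],None,fx=k,fy=k,interpolation=cv2.INTER_CUBIC)
cv2.imwrite("pics/d.png",np.hstack([f("side",180,130,130,150,3),f("wrist",200,50,200,225,2)]))
s=read_state();print(s["position"],s["contact_force"],s["wrist_torque"])
```

```text
[565.8  93.7 190.6] [6.4 1.5 6.9] [ 0.6 -2.3  0.1]
```

View pics/d.png

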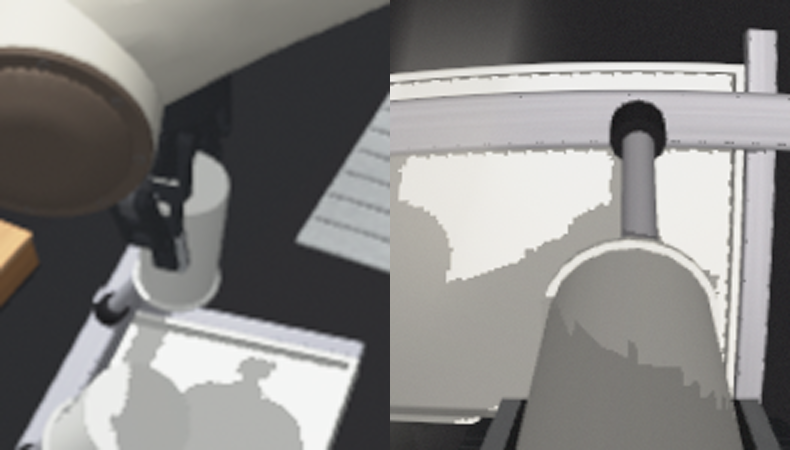

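The side view shows the beaker over the peg and starting to tilt. The wrist view shows the peg entering at crop (637,235), centred in the rim. I keep going round the arc.

arm_command --steps '[-0.003, 0, 0.0028, 0, -0.003, 0, 0.0028, 0, -0.003, 0, 0.003, 0, -0.002, 0, 0.002, 0, 0, 0, 0, 0, 0, 0, 0, 0]'

```text
clock: 10.52
position: [553.1, 90.3, 178.2]
ee_rot: [0.996, 0.09, 0.006, -0.0]
contact_force: [5.3, -2.3, 5.2]
gripper_width: 49.9
grasp_force: 54.3
```

arm_command --steps '[-0.003, 0, 0.0035, 0, -0.003, 0, 0.0035, 0, -0.002, 0, 0.002, 0, 0, 0, 0, 0, 0, 0, 0, 0]'

```text
clock: 11.15
position: [545.5, 89.0, 169.3]
ee_rot: [0.996, 0.09, 0.006, -0.0]
contact_force: [6.5, -1.6, 5.6]
gripper_width: 50.1
grasp_force: 55.3
```

Run:
```python
from h import *
np.set_printoptions(precision=1,suppress=True)
ims={n:get_image(n)[:,:,::-1] for n in("side","wrist")}
f=lambda n,x,y,w,h,k:cv2.resize(ims[n][y:y+h,x:x+w],None,fx=k,fy=k,interpolation=cv2.INTER_CUBIC)
cv2.imwrite("pics/e.png",np.hstack([f("side",180,130,130,150,3),f("wrist",200,50,200,225,2)]))
s=read_state();print(s["position"],s["contact_force"],s["wrist_torque"])
```

```text
[545.5  89.  169.2] [ 6.3 -2.4  5.4] [-0.7 -2.2 -0.2]
```

View pics/e.png

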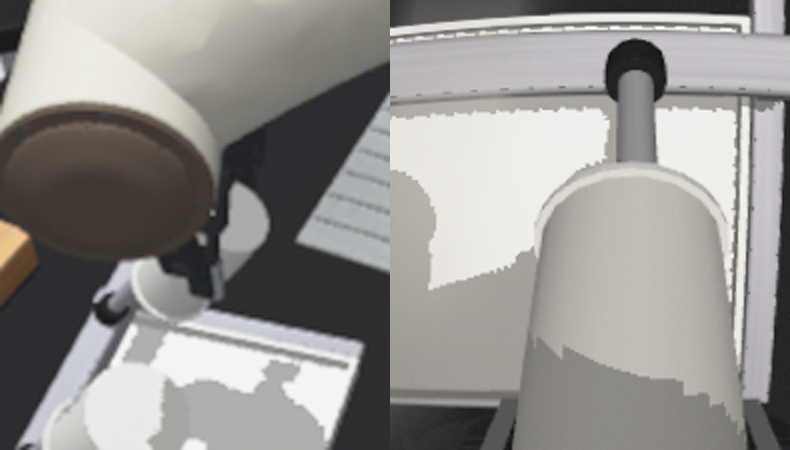

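The beaker now leans in line with the peg. In the side view its closed end is towards the robot at crop (245,220). In the wrist view the peg enters the rim at crop (636,165), centred. I slide it along the peg.

arm_command --steps '[0.0023, 0, 0.0033, 0, 0.0023, 0, 0.0033, 0, 0.0023, 0, 0.0033, 0, 0.0023, 0, 0.0033, 0, 0.0023, 0, 0.0033, 0, 0.0023, 0, 0.0033, 0, 0, 0, 0, 0]'

```text
clock: 12.12
position: [559.3, 91.6, 149.2]
ee_rot: [0.996, 0.09, 0.006, -0.0]
contact_force: [6.1, -1.8, 3.8]
gripper_width: 49.7
grasp_force: 55.4
```

arm_command --steps '[0.0023, 0, 0.0033, 0, 0.0023, 0, 0.0033, 0, 0.0023, 0, 0.0033, 0, 0.0023, 0, 0.0033, 0, 0, 0, 0, 0]'

```text
clock: 12.75
position: [568.5, 93.3, 135.9]
ee_rot: [0.996, 0.09, 0.006, -0.001]
contact_force: [6.4, -2.7, 4.1]
gripper_width: 50.0
grasp_force: 55.9
```

arm_command --steps '[0.0012, 0, 0.0016, 0, 0.0012, 0, 0.0016, 0, 0.0012, 0, 0.0016, 0, 0, 0, 0, 0]'

```text
clock: 13.25
position: [569.5, 93.3, 134.1]
ee_rot: [0.996, 0.091, 0.004, 0.0]
contact_force: [-5.9, -1.7, 21.9]
gripper_width: 50.1
grasp_force: 57.2
```

arm_command --steps '[0.0012, 0, 0.0016, 0, 0.0012, 0, 0.0016, 0, 0, 0, 0, 0]'

```text
clock: 13.62
position: [569.8, 93.2, 133.6]
ee_rot: [0.996, 0.091, 0.002, 0.001]
contact_force: [-18.5, -0.6, 40.7]
gripper_width: 49.9
grasp_force: 58.6
```

Run:
```python
from h import *
np.set_printoptions(precision=1,suppress=True)
ims={n:get_image(n)[:,:,::-1] for n in("side","wrist")}
f=lambda n,x,y,w,h,k:cv2.resize(ims[n][y:y+h,x:x+w],None,fx=k,fy=k,interpolation=cv2.INTER_CUBIC)
cv2.imwrite("pics/g.png",np.hstack([f("side",180,130,130,150,3),f("wrist",200,50,200,225,2)]))
s=read_state();print(s["position"],s["contact_force"],s["wrist_torque"])
```

```text
[569.8  93.3 133.7] [-18.5  -1.3  37.8] [-0.3  4.2 -0. ]
```

View pics/g.png

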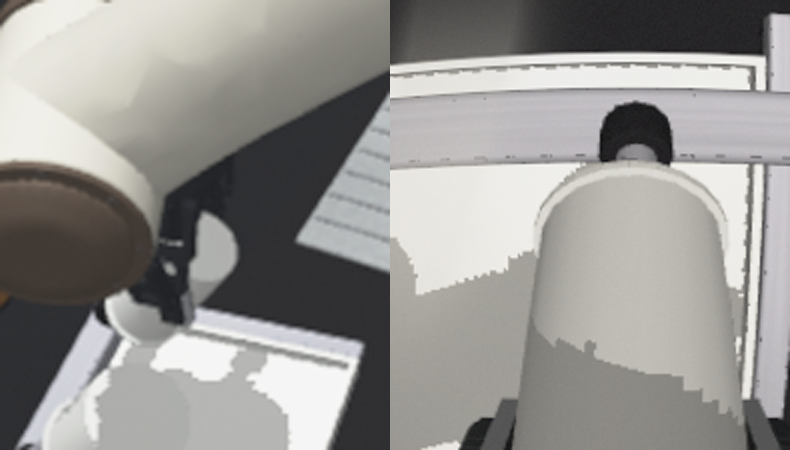

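The mouth is down by the collar at crop (636,150), and the force along the peg has jumped to about 42 N: the closed end is on the tip. I ease off, then open.

arm_command --steps '[-0.0012, 0, -0.0016, 0, -0.0012, 0, -0.0016, 0, -0.0012, 0, -0.0018, 0, 0.001, 0, -0.001, 0, 0.001, 0, -0.001, 0, 0, 0, 0, 0]'

```text
clock: 14.48
position: [569.1, 93.5, 134.3]
ee_rot: [0.996, 0.09, 0.002, -0.0]
contact_force: [-1.9, -1.0, 7.0]
gripper_width: 50.0
grasp_force: 55.5
```

arm_command --steps '[0, 0, 0, 0, 0, 0, 0, 0, 0, 0, 0, 0, 0, 0, 0, 0, 0, 0, 0, 0, 0, 0, 0, 0]' --grip 0.085

```text
clock: 15.22
position: [567.9, 93.4, 131.5]
ee_rot: [0.996, 0.09, -0.0, 0.0]
contact_force: [0.4, 0.4, -0.1]
gripper_width: 84.7
grasp_force: 0.0
```

arm_command --steps '[0, 0, -0.008, 0, 0, 0, -0.015, 0, 0, 0, -0.02, 0, 0, 0, -0.02, 0, 0, 0, -0.03, 0, 0, 0, -0.03, 0, 0, 0, -0.03, 0, -0.03, 0, 0, 0, -0.04, 0, 0, 0, -0.04, 0, 0, 0, -0.03, 0, 0, 0, 0, 0, 0, 0]'

```text
clock: 16.73
position: [428.9, 67.9, 286.5]
ee_rot: [0.996, 0.09, 0.002, -0.001]
contact_force: [0.8, -0.4, 0.4]
gripper_width: 85.2
grasp_force: 0.0
```

Run:
```python
from h import *
ims={n:get_image(n)[:,:,::-1] for n in("side","wrist")}
f=lambda n,x,y,w,h,k:cv2.resize(ims[n][y:y+h,x:x+w],None,fx=k,fy=k,interpolation=cv2.INTER_CUBIC)
cv2.imwrite("pics/k.png",np.hstack([f("side",140,120,250,300 if 0 else 250,1.6),f("wrist",120,0,400,400,1)]))
s=read_state();print(s["clock"],s["position"],s["contact_force"])
```

```text
16.825 [430.62768833  68.50491067 285.9302597 ] [ 0.44838938 -0.5202801  -0.21837778]
```

View pics/k.png

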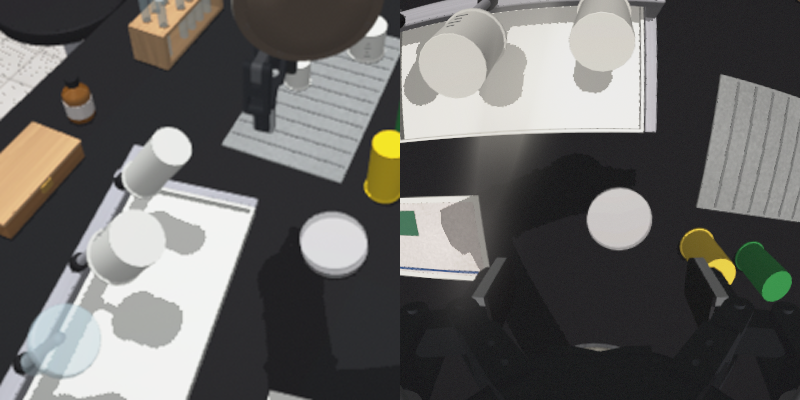

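The side view shows the tall beaker hanging in line on the peg at crop (157,160). The gripper is clear of it, and the small and squat beakers still stand on the mat at crop (297,75) and (368,40). Handing in.

```bash
python3 -c "
from bench import *
print(job_done())"
```

```text
the job is handed in; nothing more can be done
None
```

The tall beaker hangs on the free peg with its closed end on the tip, the squat and small beakers are still standing on the mat, the gripper is clear, and the job was handed in at about 17 s; no verdict came back.

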